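# Grade roll cores on the sloped board

## Task

Carry the tray of cardboard roll cores level to the sloped sorting board and tip it, mouth forward, over the landing at the board's high end, so that the cores roll down and sort themselves: the short ones drop between the ledges into the bay below, the long ones roll on into the end bay. Then set the empty tray down flat on the middle of its rubber mat again, without dropping or throwing it. Leave the glue stick and the foil pouch where they are.

Things in the scene. Friction and masses are not known exactly. Their poses are not given: they have to be found in the camera images.
- sorter: plywood sorting board fixed to the table, 356 mm long (x), about 200 mm wide (y); origin below its middle at table height. Its own -x is downhill (12 degrees; roughly towards the robot), +x the high end. From the high end: plain landing deck (x 163 to 68 mm), two ledges over the short bay (x 68 to -89 mm), end bay for long cores (x -95 to -182 mm) with an end board 125 mm high
- sorter_landing (a point): point on the deck in the middle of the landing, 140 mm above the table, 115 mm uphill of the sorter's origin; axes as the sorter's. The deck falls 0.21 mm per mm towards -x. Kerb 15 mm high across the high end, 48 to 54 mm uphill of this point; side boards 30 mm above the deck, 186 mm apart at the high end narrowing to 160 mm
- sorter_short_bay (a point): centre of the floor of the short bay (157 x 160 mm, 6 mm above the table), where short cores belong; above it two aluminium ledges 22 mm wide leave a gap of 115 mm, through which short cores fall
- sorter_long_bay (a point): centre of the floor of the end bay (87 x 160 mm, 45 mm above the table), where long cores belong
- mat: black rubber mat fixed to the table, 200 x 200 x 4 mm, origin in the middle of its underside
- mat_center (a point): middle of the mat's upper face
- tray: steel tray, 154 (x) by 162 mm (y; 174 over the uprights), 250 g, origin in the middle of its underside, starts on the mat with the cores in it. Walls 35 mm high; the mouth at its own -x (roughly facing the robot) has only a lip 1.5 mm above the 3 mm floor: a core rolls over it when the mouth is tipped down about 24 degrees, 30 or more empties it surely. Carry it level
- tray_handle (a point): centre of the tray's fixed wooden handle bar, 88 mm above the tray's underside and over its middle; the bar is 14 mm thick (tray x), 24 mm high, and runs along tray y between two uprights 160 mm apart; free finger room all round. Axes as the tray's
- tray_floor (a point): middle of the tray's inner floor, 3 mm above its underside
- tray_lip (a point): middle of the lower outer edge of the mouth: 77 mm from the tray's origin along its -x, at the underside
- long_a_center (a point): cardboard roll core, a straight tube lying on its side: 148 mm long, 34 mm across, 40 g, rolls freely; this point is its centre, its y axis runs along the tube. One of four cores that start side by side in the tray, in an order that varies
- long_b_center (a point): cardboard roll core, a straight tube lying on its side: 148 mm long, 34 mm across, 40 g, rolls freely; this point is its centre, its y axis runs along the tube. One of four cores that start side by side in the tray, in an order that varies
- short_a_center (a point): cardboard roll core, a straight tube lying on its side: 90 mm long, 34 mm across, 40 g, rolls freely; this point is its centre, its y axis runs along the tube. One of four cores that start side by side in the tray, in an order that varies
- short_b_center (a point): cardboard roll core, a straight tube lying on its side: 90 mm long, 34 mm across, 40 g, rolls freely; this point is its centre, its y axis runs along the tube. One of four cores that start side by side in the tray, in an order that varies
- glue_center (a point): bystander: glue stick standing upright between mat and sorter, 25 mm across, 95 mm high; point half-way up
- pouch_center (a point): bystander: filled foil pouch lying flat, about 100 x 62 x 25 mm; point half-way up

How it is judged (in metres and radians):
On the way, in this order (a step that is already met when the one before it is completed fails the run):
1. the tray is lifted off the mat with all four cores still in it (height (world z) of tray_floor above 0.08 m and distance between each of long_a_center, long_b_center, short_a_center, short_b_center and tray_floor below 0.09 m), for 0.2 s.
2. the tray is tipped at least 20 degrees with its mouth over the landing (angle between tray's own z axis and vertical above 0.35 rad and height (world z) of tray_lip above 0.12 m and horizontal distance between tray_lip and sorter_landing below 0.065 m), for 0.2 s.
At the end, for the whole second after the job is handed in: Both short cores lie at rest in the bay below the ledges (centres inside the bay, less than 85 mm above the table), both long cores lie at rest in the end bay, and the tray stands level (within 3.4 degrees) and still on the mat, its middle within 35 mm of the mat's middle (x of short_a_center in the frame of sorter between -0.088 and 0.068 m and y of short_a_center in the frame of sorter between -0.08 and 0.08 m and z of short_a_center in the frame of sorter between 0.01 and 0.085 m and linear speed of each of short_a, short_b, long_a, long_b below 0.05 m/s and x of short_b_center in the frame of sorter between -0.088 and 0.068 m and y of short_b_center in the frame of sorter between -0.08 and 0.08 m and z of short_b_center in the frame of sorter between 0.01 and 0.085 m and x of long_a_center in the frame of sorter between -0.182 and -0.09 m and y of long_a_center in the frame of sorter between -0.08 and 0.08 m and z of long_a_center in the frame of sorter between 0.05 and 0.11 m and x of long_b_center in the frame of sorter between -0.182 and -0.09 m and y of long_b_center in the frame of sorter between -0.08 and 0.08 m and z of long_b_center in the frame of sorter between 0.05 and 0.11 m and horizontal distance between tray_floor and mat_center below 0.035 m and angle between tray's own z axis and vertical below 0.06 rad and height (world z) of tray_floor below 0.015 m and linear speed of tray below 0.02 m/s); the robot touches nothing.
It fails at once if the tray is dropped or thrown (faster than 1.3 m/s) (linear speed of tray above 1.3 m/s).
It fails at once if the glue stick is pushed away or knocked over (distance of glue_center from where it was at the start of the episode above 0.04 m or angle between glue_center's own z axis and vertical above 0.4 rad).
It fails at once if the foil pouch is pushed away (distance of pouch_center from where it was at the start of the episode above 0.04 m).
It also fails if it takes over 62 s, if anything falls off the work surface, if the arm or the gripper's body presses on something with over 40 N, if the wrist force passes 120 N, or if a joint passes its speed limit or range.

## Robot

A 6-joint arm with a two-finger parallel gripper is mounted at the origin on a cart in front of the work surface, level with it; the furniture and walls round the work are solid. World frame = base frame: x ahead of the robot, y to its left, z up, the work surface at z = 0. Lengths are in mm, angles in rad, forces in N, time in s.
With the tool pointing down it reaches from about 325 to 900 mm from the base axis. Payload 6.1 kg.
Tool frame: the origin (TCP) lies on the centre line of the jaws, within the pads' length; the fingertips stand 22 mm ahead of it and the grasp point (between the pads) lies 3 mm ahead of it; x points along the fingers, y is the direction in which the jaws open and shut, and the axes are right-handed (so a half turn about x gives the same grasp; the last joint's range is limited). The gripper opens to 87 mm and grips with 3 to 60 N. Pads are 19 mm wide; open, the fingers measure 117 mm over their backs; the gripper's body (75 mm by 190 mm) begins 51 mm behind the grasp point.
Start: joints at [-1.38, 0.22, 1.526, -0, 1.395, -0.126], TCP at [194.697, -593.893, 244.538] pointing down, gripper open.
Joint ranges: [-2.98, 2.98], [-0.91, 2.08], [0.09, 2.57], [-1.24, 4.39], [0.2, 2.65], [-2.68, 2.68]. Speed limits (rad/s): [2.57, 2.57, 3.01, 3.14, 3.14, 3.14].

## Interface

Orientations are given as a unit quaternion [x, y, z, w].
In Python, from cell import sense, capture, ticket, finder gives the robot as it stands.
- The arm moves only by the tool arm_command, never from a script. Its argument "increments" is a list of rows, each an object with "dp": the shift along the world's x, y, z in cm, a list of three; "angular": the turn, a rotation vector about the world's x, y, z in rad, a list of three. In form: [{"dp": [dx, dy, dz], "angular": [ax, ay, az]}, ...]. A call has 1 to 5 rows; each row is the pose to reach, as a shift and turn from the pose measured when the call began; what a row does not reach only later rows make up. A row lasts 1/10 s, in which the tool goes at most 50 mm and 8.59 degrees, less where a joint would pass 70% of its speed; a pose out of reach is approached as far as the arm can. A call with a gripper value outside its range is refused whole. "hand" is the opening, from 0 (shut) to 1 (fully open), set as the call begins (left out, the last holds). The fingers move at their own pace and stop on an object; the grip force is fixed at half the most. Time passes only in rows, so rows that repeat a pose let the fingers close. It gives the time, the measured TCP pose, the force and the opening at its end, in the units of the state.
- sense(): the state, without advancing time (a new reading comes with each control period).
- capture(name): name is "scene" or "top" or "wrist"; returns a dict with "frame" (384x512x3 uint8, red, green, blue), "K" (3x3 intrinsics, pixels), "origin" and "rotation" of the camera in the world. Camera axes: x right, y down, z forward; pixel columns grow to the right and rows downward; lengths in mm; the calibration is good to about 2 mm. A picture is of the moment at which its call begins. There is no depth.
- ticket.close_job(): hands the job in, once; it reports no verdict.
Trained networks look in the newest picture that a camera, given by its name, has taken for a name from the list of things; names that differ only in an ending like _2 or _b are one class to them, and where a whole thing is asked for, a point or a joint stands for the part that bears it (a point fixed in the world has none). Each returns a list of dicts, best first, with "p" (0 to 1); they miss things now and then, are a little off and sometimes report something else, mostly with a low value. They report only what shows in the picture. A call takes as long as a camera call.
- finder.trace(camera, query): "pixels" (384x512 bool, what is visible of it) and "point" ([column, row] in pixels, amid what is visible of it).
The state is a dict: "time_s": time; "joints": joint angles; "qd": joint speeds; "effort": joint torques, N m; "tool_pos": TCP position; "tool_rot": TCP orientation; "wrist_force": force on the tool from outside, world axes, zero at the start; "moment": the same for the moment, N m; "width": finger opening in mm.
Only numpy, scipy, OpenCV 4.12 (cv2) and the standard library are available. Lean on these libraries where they do the work, as an engineer would, in place of code of your own. Each camera call takes 0.05 s, during which the arm holds its last target.

## Working session

There is one attempt and no reset: what is moved stays moved. The work goes in short steps, Python scripts to look and compute and a tool call to move; the robot and the scene stay as the last step left them, time stands still between calls to the robot, and variables do not carry over. Pictures are saved under pics/ and viewed, and the job is handed in when it is done.

Besides the shell and the picture viewer there is one more tool, called as a command line: name --argument value ..., lists and objects as JSON in quotes. arm_command: Moves the arm, as the interface text tells. Its arguments: {"type":"object","properties":{"increments":{"type":"array","items":{"type":"object","properties":{"dp":{"type":"array","items":{"type":"number"}},"angular":{"type":"array","items":{"type":"number"}}}}},"hand":{"type":"number"}},"required":["increments"]}

```bash
ls; mkdir -p pics; python3 - <<'E'
from cell import sense,capture,ticket,finder
import cv2,json
s=sense();print(s)
for c in ["scene","top","wrist"]:
    d=capture(c);cv2.imwrite(f"pics/{c}0.png",d["frame"][:,:,::-1]);print(c,d["K"].tolist() if hasattr(d["K"],'tolist') else d["K"],d["origin"],d["rotation"])
E
```

```text
pics
{'time_s': 0.0, 'joints': array([-1.38006832e+00,  2.21221137e-01,  1.52761935e+00, -9.53912419e-06,
        1.39472582e+00, -1.26109066e-01]), 'qd': array([ 3.14826744e-04, -6.43802066e-04,  4.91257928e-05,  7.14901536e-04,
       -1.19315583e-03,  6.02921250e-04]), 'effort': array([ 9.90367153e-04, -4.94611216e+01, -3.87372744e+01,  6.99786865e-02,
        5.70472819e-02, -1.24110829e-04]), 'tool_pos': array([ 194.60179071, -593.30991875,  243.43596792]), 'tool_rot': array([-0.6982261 , -0.11224871,  0.69827782, -0.11085408]), 'wrist_force': array([-1.01156606,  0.47697691, -0.42993191]), 'moment': array([-0.01732435, -0.02336043, -0.04000828]), 'width': 87.15992760834935}
scene [[442.21620267585445, 0.0, 249.19282190742769], [0.0, 442.21620267585445, 189.46600935938056], [0.0, 0.0, 1.0]] [-330.37477763  759.57291967  594.71843517] [-0.34191866  0.76024397 -0.50798974  0.21694969]
top [[356.2218837294663, 0.0, 258.8770613632093], [0.0, 356.2218837294663, 190.35321359298376], [0.0, 0.0, 1.0]] [337.71042967  38.79123543 958.02747396] [-0.69889505  0.70834946 -0.06563791  0.07401629]
wrist [[315.19348411179317, 0.0, 254.1942357790195], [0.0, 315.19348411179317, 191.09915995399822], [0.0, 0.0, 1.0]] [ 257.97430681 -572.51226946  383.72702576] [ 0.8028115  -0.58273641 -0.07481095  0.1015642 ]
```

View pics/scene0.png

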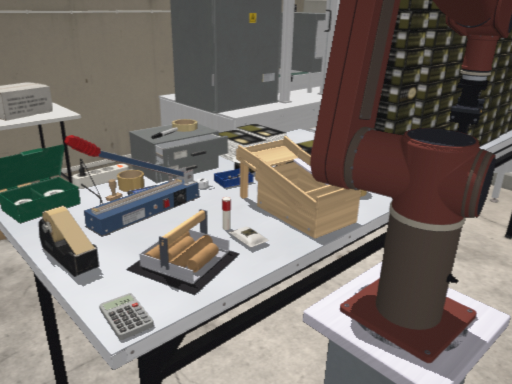

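View pics/top0.png

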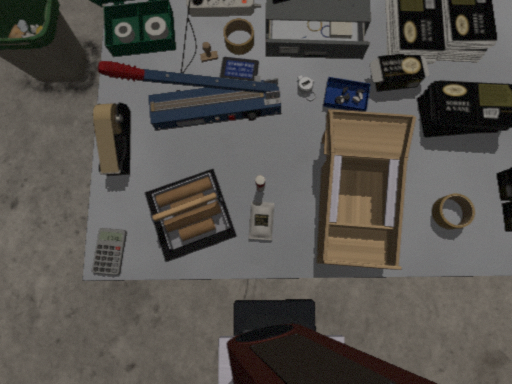

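```bash
python3 - <<'E'
from cell import finder
import numpy as np,pickle
import cv2
out={}
for c in ["scene","top"]:
  for q in ["sorter","mat","tray","tray_handle","glue_center","pouch_center","long_a_center","short_a_center"]:
    r=finder.trace(c,q); out[c,q]=r
    for d in r[:3]:
      m=d["pixels"].astype(np.uint8); rc=cv2.minAreaRect(np.argwhere(m)[:,::-1].astype(np.float32)) if m.sum() else None
      print(c,q,round(d["p"],2),np.round(d["point"],1),m.sum(),rc)
pickle.dump(out,open("tr.pkl","wb"))
E
```

```text
scene sorter 0.95 [294.3 192. ] 7023 ((296.10595703125, 185.04147338867188), (138.69911193847656, 74.98091888427734), 30.11372947692871)
scene mat 0.69 [295.3 191.4] 7023 ((296.33819580078125, 185.14315795898438), (139.92576599121094, 74.97325897216797), 30.068584442138672)
scene mat 0.67 [185.  279.5] 1185 ((184.5740509033203, 275.4811096191406), (39.07419967651367, 113.0731201171875), 83.79655456542969)
scene tray 0.67 [180.2 267.9] 2116 ((185.18121337890625, 253.97314453125), (55.543922424316406, 83.88935089111328), 55.00798034667969)
scene tray_handle 0.84 [177.5 238.7] 1992 ((184.95826721191406, 253.82333374023438), (56.52837371826172, 83.14474487304688), 54.090274810791016)
scene glue_center 0.57 [228.3 211.9] 235 ((226.5, 213.5), (31.0, 7.0), 90.0)
scene pouch_center 0.8 [247.8 238.3] 446 ((249.0384521484375, 236.69229125976562), (33.559364318847656, 17.75040626525879), 33.6900634765625)
scene pouch_center 0.38 [227.5 211.3] 280 ((225.5, 212.5), (33.0, 9.0), 90.0)
scene long_a_center 0.9 [188.6 251.6] 475 ((191.35293579101562, 250.91175842285156), (13.124292373657227, 45.33846
[... 653 characters left out ...]
(60.04210662841797, 71.98030090332031), 69.44395446777344)
top tray_handle 0.92 [183.  208.6] 1634 ((186.59393310546875, 211.78451538085938), (60.00022506713867, 71.5348892211914), 68.5522689819336)
top glue_center 0.59 [259.2 181.3] 149 ((259.5, 183.0), (16.0, 11.0), 90.0)
top pouch_center 0.6 [262.8 219.5] 874 ((260.7189636230469, 220.29400634765625), (23.343454360961914, 37.56375503540039), 4.23639440536499)
top long_a_center 0.81 [190. 217.] 756 ((191.61656188964844, 216.8138427734375), (13.793543815612793, 58.388206481933594), 69.6235580444336)
top short_a_center 0.63 [187.9 204.5] 167 ((185.87327575683594, 200.16732788085938), (5.028433799743652, 34.531551361083984), 69.14553833007812)
```

```bash
cat > h.py <<'E'
import numpy as np,cv2
from scipy.spatial.transform import Rotation as R
CAM={}
import json
def cam(d):
    return d["K"],np.array(d["origin"]),R.from_quat(d["rotation"]).as_matrix() if np.array(d["rotation"]).size==4 else np.array(d["rotation"])
def ray(d,px,z):
    K,o,M=cam(d); px=np.atleast_2d(px).astype(float)
    v=np.c_[px,np.ones(len(px))]@np.linalg.inv(K).T@M.T
    return o+v*((z-o[2])/v[:,2:])
def proj(d,P):
    K,o,M=cam(d); p=(np.atleast_2d(P)-o)@M@np.array(K).T
    return p[:,:2]/p[:,2:]
E
python3 - <<'E'
import cv2
a=cv2.imread('pics/top0.png')
cv2.imwrite('pics/top0_tray.png',cv2.resize(a[160:270,130:290],None,fx=5,fy=5,interpolation=cv2.INTER_CUBIC))
cv2.imwrite('pics/top0_sort.png',cv2.resize(a[100:275,305:425],None,fx=3.4,fy=3.4,interpolation=cv2.INTER_CUBIC))
E
```

```text
(no output)
```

View pics/top0_tray.png

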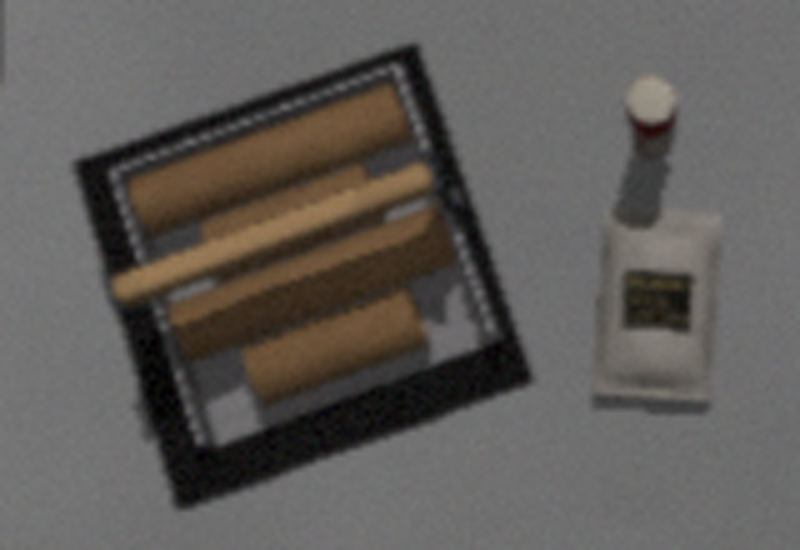

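View pics/top0_sort.png

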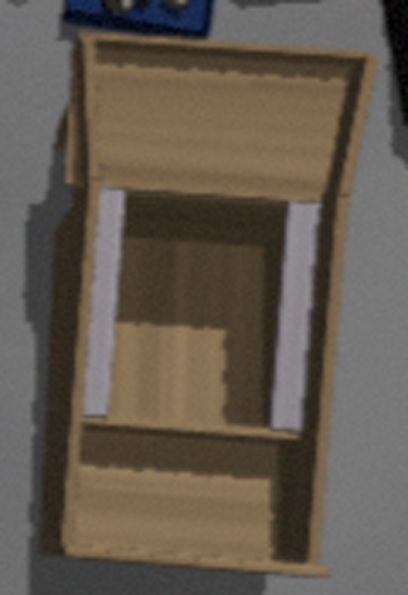

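```bash
python3 - <<'E'
from cell import capture
from h import *
import pickle
from scipy.optimize import least_squares
t=capture("top"); s=capture("scene"); pickle.dump((t,s),open('cams.pkl','wb'))
def fit(pts,pix,ds,x0):
    pts=np.array(pts,float)
    def f(p):
        W=pts@R.from_euler('z',p[2]).as_matrix().T+[p[0],p[1],0]
        return (proj(ds,W)-pix).ravel()
    r=least_squares(f,x0); print(np.round(r.x,3),np.degrees(r.x[2]).round(2)); print(r.fun.reshape(-1,2).round(1).tolist()); return r.x
u=lambda a,f,o:(np.array(a,float)+.5)/f-.5+np.array(o)
mat=[(100,100,4),(100,-100,4),(-100,-100,4),(-100,100,4)]
mp=u([(80,160),(417,45),(532,380),(180,507)],5,(130,160))
print('matrays',ray(t,mp,4).round(1).tolist())
m=fit(mat,mp,t,[400,200,.3])
hp=u([(116,292),(428,176)],5,(130,160))
hr=ray(t,hp,104);print('handle',hr.round(1),hr.mean(0),np.degrees(np.arctan2(*(hr[1]-hr[0])[:2][::1])))
dk=lambda x:140+(x-115)*.2126
S=[(68,79.5,dk(68)),(68,57.5,dk(68)),(68,-57.5,dk(68)),(68,-79.5,dk(68)),(-89,79.5,dk(-89)),(-89,57.5,dk(-89)),(-89,-57.5,dk(-89)),(-89,-79.5,dk(-89))]
sp=u([(103,187),(127,190),(290,200),(319,203),(83,415),(107,417),(271,430),(300,432)],3.4,(305,100))
so=fit(S,sp,t,[430,-150,0])
# reproject tray/sorter wireframes
def W(p,P): return np.array(P,float)@R.from_euler('z',p[2]).as_matrix().T+[p[0],p[1],0]
for nm,d in (('top',t),('scene',s)):
    im=d["frame"][:,:,::-1].copy(); im=cv2.resize(im,None,fx=1.5,fy=1.5)
    for p,P in ((m,mat),(so,[(169,93,165),(169,-93,165)]),(so,S[:2]+S[5:3:-1]),(so,S[2:4]+S[:5:-1]),(so,[(-182,80,125),(-182,-80,125)]),(m,[(0,80,104),(0,-80,104)]),(m,[(77,81,39),(77,-81,39),(-77,-81,39),(-77,81,39)])):
        q=(proj(d,W(p,P))+.5)*1.5-.5
        cv2.polylines(im,[np.round(q).astype(int)],True,(0,0,255),1)
    cv2.imwrite(f'pics/{nm}_fit.png',im)
for nm,q,z in(('glue',(259.5,180),95),('pouch',(260.7,220.3),12)):print(nm,ray(t,q,z).round(0))
E
```

```text
matrays [[530.1, 359.6, 4.0], [592.4, 175.3, 4.0], [406.9, 111.5, 4.0], [342.7, 297.2, 4.0]]
[4.68202e+02 2.35887e+02 3.28000e-01] 18.78
[[-1.2, -0.2], [0.7, -1.0], [0.9, 0.4], [-0.5, 0.5]]
handle [[444.6 305.2 104. ]
 [499.5 154.8 104. ]] [472.03328336 229.95809331 104.        ] 159.9585453848992
[ 5.13149e+02 -2.04935e+02 -9.40000e-02] -5.41
[[-2.0, 0.2], [0.1, 0.1], [0.3, 0.7], [1.0, 0.5], [-1.4, -0.6], [0.7, -0.4], [0.3, -0.4], [1.0, -0.2]]
glue [[537.  46.  95.]]
pouch [[446.  45.  12.]]
```

View pics/top_fit.png

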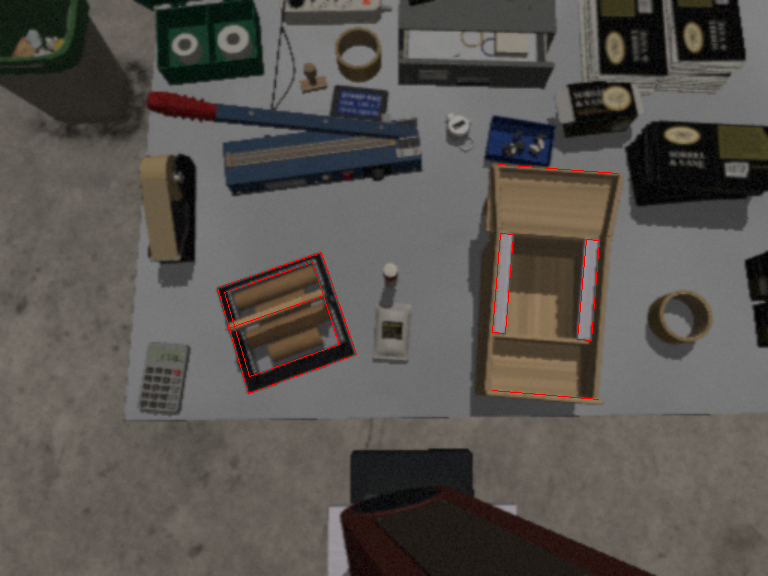

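View pics/scene_fit.png

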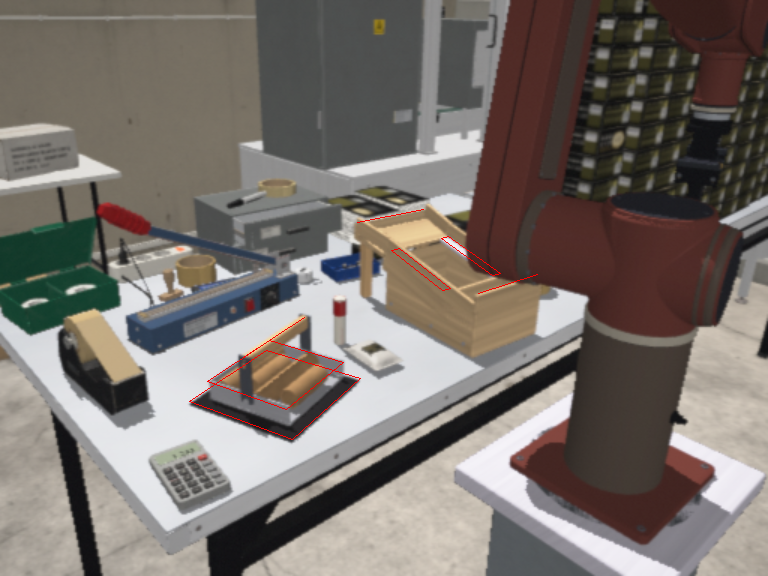

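```bash
cat >> h.py <<'E'
def tgt(yawdeg,tilt=0,flip=1):
    "tool rot: x down, y=flip*tray x ; then tilt mouth down about -tray y"
    y=flip*np.array([1.,0,0]); x=np.array([0,0,-1.]); z=np.cross(x,y)
    return R.from_euler('z',yawdeg,degrees=True)*R.from_rotvec([0,-np.radians(tilt),0])*R.from_matrix(np.c_[x,y,z])
def delta(pos,Rt,s):
    rv=(Rt*R.from_quat(s["tool_rot"]).inv()).as_rotvec()
    return (np.array(pos)-s["tool_pos"])/10, rv
E
python3 - <<'E'
from cell import sense
from h import *
s=sense(); print(R.from_quat(s["tool_rot"]).as_matrix().round(3))
for f in(1,-1):
  d=delta([472,230,260],tgt(20,0,f),s);print(f,d[0].round(2),d[1].round(3))
# rim refined
import pickle
t,_=pickle.load(open('cams.pkl','rb'))
p=(np.array([(112,168),(402,68),(498,340)],float)+.5)/5-.5+[130,160]
r=ray(t,p,39);print(r.round(1)); e=r[0]-r[1];print('yaw',np.degrees(np.arctan2(-e[0],e[1])),np.linalg.norm(e))
c=(r[0]+r[1])/2; a=np.radians(20);print('centre',c-77*np.array([np.cos(a),np.sin(a),0]))
E
```

```text
[[ 0.     0.312 -0.95 ]
 [ 0.    -0.95  -0.312]
 [-1.    -0.    -0.   ]]
1 [27.73 82.39  1.55] [-0.    -0.     1.603]
-1 [27.73 82.39  1.55] [-0.     0.    -1.539]
[[518.5 330.6  39. ]
 [570.5 178.1  39. ]
 [425.1 126.4  39. ]]
yaw 18.82687295246454 161.08221042487915
centre [472.14409225 228.04535671  39.        ]
```

arm_command --hand 1 --increments '[{"dp":[2.5,4,0.5],"angular":[0,0,0.1]},{"dp":[5,8,1],"angular":[0,0,0.2]},{"dp":[7.5,12,1.5],"angular":[0,0,0.3]},{"dp":[10,16,2],"angular":[0,0,0.4]},{"dp":[12.5,20,2.5],"angular":[0,0,0.5]}]'

```text
time_s: 1.55
tool_pos: [320.3, -392.3, 269.9]
tool_rot: [0.649, 0.282, -0.648, 0.282]
wrist_force: [-0.6, -0.6, -0.4]
width: 87.2
```

arm_command --increments '[{"dp":[2.3,4.4,0],"angular":[0,0,0.1]},{"dp":[4.6,8.8,0],"angular":[0,0,0.2]},{"dp":[7,13.2,0],"angular":[0,0,0.3]},{"dp":[9,17.6,0],"angular":[0,0,0.4]},{"dp":[10.5,22,0],"angular":[0,0,0.5]}]'

```text
time_s: 2.05
tool_pos: [426.2, -170.3, 270.2]
tool_rot: [0.558, 0.434, -0.557, 0.435]
wrist_force: [0.5, 0.8, 0.4]
width: 87.2
```

arm_command --increments '[{"dp":[1,4.6,0],"angular":[0,0,0.1]},{"dp":[2,9.2,0],"angular":[0,0,0.2]},{"dp":[3,13.8,0],"angular":[0,0,0.3]},{"dp":[4,18.4,0],"angular":[0,0,0.4]},{"dp":[5,23,0],"angular":[0,0,0.5]}]'

```text
time_s: 2.55
tool_pos: [476.3, 61.7, 270.6]
tool_rot: [0.432, 0.559, -0.431, 0.561]
wrist_force: [1.0, -0.3, -0.3]
width: 87.2
```

```bash
python3 - <<'E'
from cell import sense
from h import *
s=sense(); print(s['time_s'],s['tool_pos'],s['joints'].round(2))
d=delta([472,229,170],tgt(19.3),s);print(d[0].round(2),d[1].round(3))
E
```

```text
2.55 [476.27234088  61.67556374 270.64894878] [-0.04 -0.15  1.86  0.    1.43 -0.29]
[ -0.43  16.73 -10.06] [-0.     0.003  0.079]
```

arm_command --increments '[{"dp":[-0.1,4.2,0],"angular":[0,0,0.02]},{"dp":[-0.2,8.4,-1],"angular":[0,0,0.04]},{"dp":[-0.3,12.6,-3],"angular":[0,0,0.06]},{"dp":[-0.4,16.7,-6],"angular":[0,0,0.08]},{"dp":[-0.4,16.7,-7],"angular":[0,0,0.08]}]'

```text
time_s: 3.05
tool_pos: [470.0, 232.3, 197.8]
tool_rot: [0.407, 0.579, -0.407, 0.578]
wrist_force: [-0.7, 0.0, -0.3]
width: 87.2
```

```bash
python3 - <<'E'
from cell import sense,capture
from h import *
d=capture("wrist");cv2.imwrite("pics/w1.png",d["frame"][:,:,::-1])
import pickle;pickle.dump(d,open('w1.pkl','wb'))
s=sense(); print(s['time_s'],s['tool_pos'],s['joints'].round(2))
for P in([472,229,104],[472,229,100]):
  a=np.radians(19.3);y=np.array([-np.sin(a),np.cos(a),0])
  print(proj(d,[np.array(P)+80*y,np.array(P)-80*y]).round(0).tolist())
E
```

```text
3.1 [469.76524849 230.17266581 196.75529023] [ 0.3   0.02  1.84 -0.    1.29 -0.04]
[[258.0, 99.0], [256.0, 297.0]]
[[258.0, 99.0], [256.0, 295.0]]
```

View pics/w1.png

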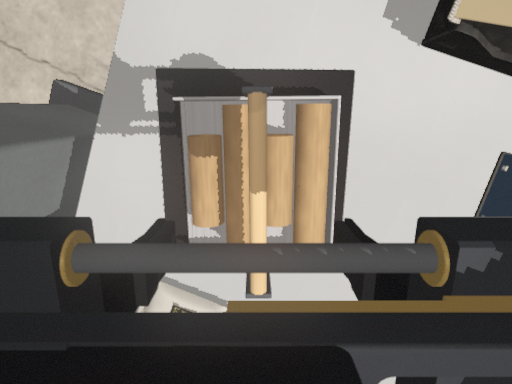

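```bash
python3 - <<'E'
from cell import sense
from h import *
s=sense(); d=delta([470.8,233,95],tgt(19.8),s);print(d[0].round(2),d[1].round(3))
E
```

```text
[  0.1    0.28 -10.18] [ 0.001 -0.003  0.003]
```

arm_command --increments '[{"dp":[0.1,0.3,-2.5],"angular":[0,0,0]},{"dp":[0.1,0.3,-5],"angular":[0,0,0]},{"dp":[0.1,0.3,-7.5],"angular":[0,0,0]},{"dp":[0.1,0.3,-9.3],"angular":[0,0,0]},{"dp":[0.1,0.3,-10.2],"angular":[0,0,0]}]'

```text
time_s: 3.6
tool_pos: [470.4, 231.8, 93.7]
tool_rot: [0.406, 0.578, -0.409, 0.577]
wrist_force: [-1.0, -1.0, -0.9]
width: 87.1
```

arm_command --hand 0 --increments '[{"dp":[0,0,0],"angular":[0,0,0]},{"dp":[0,0,0],"angular":[0,0,0]},{"dp":[0,0,0],"angular":[0,0,0]},{"dp":[0,0,0],"angular":[0,0,0]},{"dp":[0,0,0],"angular":[0,0,0]}]'

```text
time_s: 4.1
tool_pos: [471.0, 232.0, 94.5]
tool_rot: [0.407, 0.578, -0.409, 0.577]
wrist_force: [1.4, -0.4, -0.7]
width: 54.4
```

arm_command --increments '[{"dp":[0,0,0],"angular":[0,0,0]},{"dp":[0,0,0],"angular":[0,0,0]},{"dp":[0,0,0],"angular":[0,0,0]},{"dp":[0,0,0],"angular":[0,0,0]},{"dp":[0,0,0],"angular":[0,0,0]}]'

```text
time_s: 4.6
tool_pos: [471.1, 232.0, 94.5]
tool_rot: [0.407, 0.578, -0.409, 0.577]
wrist_force: [0.8, 1.7, -1.9]
width: 15.1
```

```bash
python3 - <<'E'
from cell import sense,capture
from h import *
d=capture("wrist");cv2.imwrite("pics/w2.png",d["frame"][:,:,::-1])
s=sense(); print(s)
E
```

```text
{'time_s': 4.65, 'joints': array([ 3.07865683e-01,  1.48604700e-01,  1.90999960e+00, -7.63688796e-04,
        1.08581082e+00, -3.27107908e-02]), 'qd': array([ 0.00056352, -0.00044713, -0.0008024 ,  0.00101919,  0.00086588,
       -0.00014122]), 'effort': array([ 2.83930439e-02, -4.08411777e+01, -3.31868649e+01,  4.58530092e-02,
        3.98873482e-01,  3.43001308e-02]), 'tool_pos': array([471.1259226 , 232.05720825,  94.51288944]), 'tool_rot': array([ 0.4069915 ,  0.57798525, -0.40887101,  0.57716156]), 'wrist_force': array([ 1.32995715,  0.26060299, -0.61465029]), 'moment': array([ 0.0689188 , -0.30489683,  0.06882751]), 'width': 13.766593796860503}
```

View pics/w2.png

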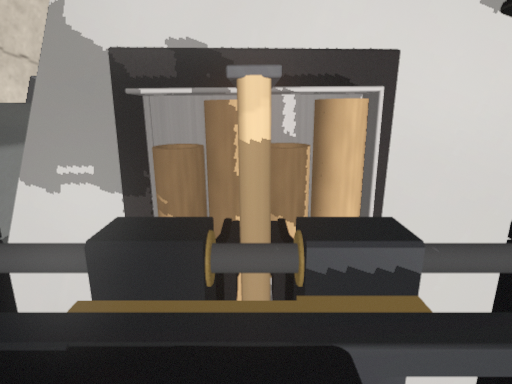

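arm_command --increments '[{"dp":[0,0,0],"angular":[0,0,0]},{"dp":[0,0,0.5],"angular":[0,0,0]},{"dp":[0,0,1.5],"angular":[0,0,0]},{"dp":[0,0,3],"angular":[0,0,0]},{"dp":[0,0,5],"angular":[0,0,0]}]'

```text
time_s: 5.15
tool_pos: [470.5, 231.9, 145.1]
tool_rot: [0.407, 0.578, -0.409, 0.577]
wrist_force: [0.9, 0.7, -3.5]
width: 13.6
```

arm_command --increments '[{"dp":[0,0,2.5],"angular":[0,0,0]},{"dp":[0,0,5],"angular":[0,0,0]},{"dp":[0,0,7.5],"angular":[0,0,0]},{"dp":[0,0,9],"angular":[0,0,0]},{"dp":[0,0,10],"angular":[0,0,0]}]'

```text
time_s: 5.65
tool_pos: [471.0, 232.0, 247.4]
tool_rot: [0.407, 0.578, -0.409, 0.577]
wrist_force: [0.8, 0.2, -4.2]
width: 14.0
```

```bash
python3 - <<'E'
from cell import sense,capture
from h import *
d=capture("scene");cv2.imwrite("pics/s3.png",cv2.resize(d["frame"][120:330,100:400,::-1],None,fx=2.5,fy=2.5))
s=sense(); print(s['time_s'],s['tool_pos'],s['wrist_force'],s['width'])
E
```

```text
5.7 [471.4447137  232.17138833 248.26211101] [ 0.47221729  1.06919022 -1.66870591] 13.528678990721318
```

View pics/s3.png

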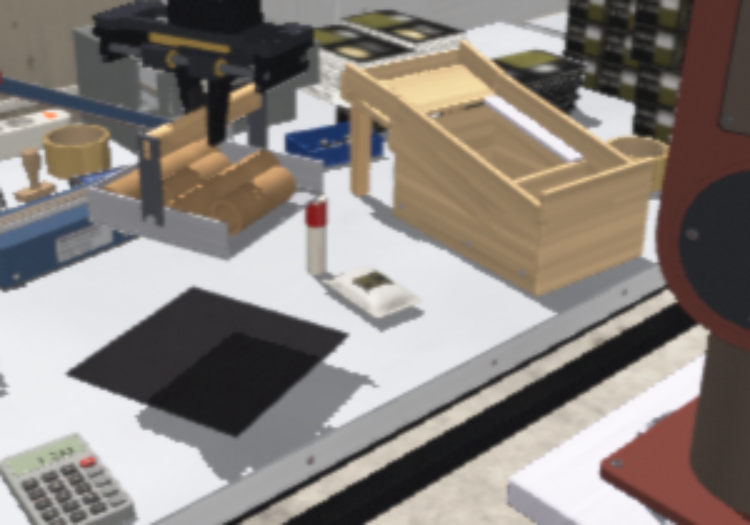

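```bash
cat >> h.py <<'E'
SX,SY,SYAW=513.15,-204.9,-5.41
def sorter_pose(lipx,lipz,th,dy=0,back=2.5):
    t=np.radians(th); c,sn=np.cos(t),np.sin(t)
    f=lambda x,z:np.array([x*c-z*sn,x*sn+z*c])
    h=np.array([lipx,lipz])-f(-77,0)+f(0,88+back)
    a=np.radians(SYAW)
    return [SX+h[0]*np.cos(a)-dy*np.sin(a),SY+h[0]*np.sin(a)+dy*np.cos(a),h[1]], tgt(SYAW,th)
def E_(s,*a,**k):
    d=delta(*sorter_pose(*a,**k),s); print(a,d[0].round(2),d[1].round(3))
E
python3 - <<'E'
from cell import sense,capture
from h import *
import pickle
s=sense(); E_(s,128,215,0)
d=capture("top");cv2.imwrite("pics/t3.png",cv2.resize(d["frame"][150:280,120:300,::-1],None,fx=4,fy=4,interpolation=cv2.INTER_CUBIC))
E
```

```text
(128, 215, 0) [ 24.58 -45.64   5.72] [ 0.001 -0.001 -0.435]
```

View pics/t3.png

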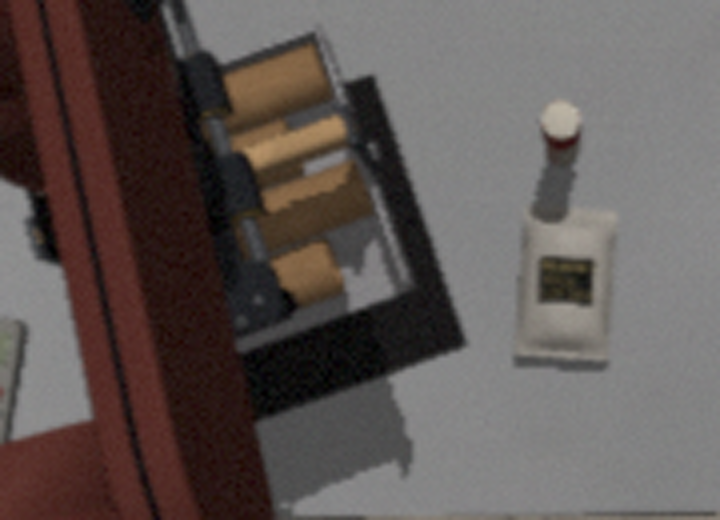

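arm_command --increments '[{"dp":[0.3,-0.6,1],"angular":[0,0,0]},{"dp":[1,-1.8,2],"angular":[0,0,-0.02]},{"dp":[2,-3.8,3.5],"angular":[0,0,-0.04]},{"dp":[3.4,-6.4,4.8],"angular":[0,0,-0.07]},{"dp":[4.8,-9,5.7],"angular":[0,0,-0.1]}]'

```text
time_s: 6.25
tool_pos: [520.2, 140.3, 305.0]
tool_rot: [0.436, 0.556, -0.437, 0.556]
wrist_force: [1.1, -0.6, -4.0]
width: 13.2
```

arm_command --increments '[{"dp":[1.4,-2.7,0],"angular":[0,0,-0.03]},{"dp":[2.8,-5.4,0],"angular":[0,0,-0.06]},{"dp":[4.2,-8.1,0],"angular":[0,0,-0.09]},{"dp":[5.7,-10.8,0],"angular":[0,0,-0.12]},{"dp":[7.2,-13.5,0],"angular":[0,0,-0.15]}]'

```text
time_s: 6.75
tool_pos: [592.7, 2.8, 304.9]
tool_rot: [0.477, 0.521, -0.479, 0.521]
wrist_force: [0.2, 0.5, -3.6]
width: 14.0
```

```bash
python3 - <<'E'
from cell import sense
from h import *
s=sense();print(s['time_s'],s['tool_pos'],s['joints'].round(2)); E_(s,128,215,0)
E
```

```text
6.75 [592.6702634    2.77013994 304.89089385] [-0.13  0.11  1.54 -0.    1.49 -0.21]
(128, 215, 0) [ 12.46 -22.7    0.06] [ 0.001 -0.002 -0.18 ]
```

arm_command --increments '[{"dp":[1.4,-2.7,0],"angular":[0,0,-0.02]},{"dp":[2.8,-5.4,0],"angular":[0,0,-0.04]},{"dp":[4.3,-8.1,0],"angular":[0,0,-0.06]},{"dp":[5.9,-10.8,0],"angular":[0,0,-0.08]},{"dp":[7.4,-13.5,0],"angular":[0,0,-0.1]}]'

```text
time_s: 7.25
tool_pos: [666.9, -135.0, 304.4]
tool_rot: [-0.503, -0.496, 0.505, -0.496]
wrist_force: [0.1, 0.2, -3.4]
width: 13.6
```

arm_command --increments '[{"dp":[1.4,-2.6,0],"angular":[0,0,-0.02]},{"dp":[2.8,-5.2,0],"angular":[0,0,-0.04]},{"dp":[4,-7.4,0],"angular":[0,0,-0.06]},{"dp":[4.8,-8.7,0],"angular":[0,0,-0.08]},{"dp":[5.1,-9.2,0],"angular":[0,0,-0.08]}]'

```text
time_s: 7.75
tool_pos: [717.7, -230.2, 303.0]
tool_rot: [-0.523, -0.475, 0.526, -0.474]
wrist_force: [-1.0, -0.3, -3.8]
width: 13.6
```

```bash
python3 - <<'E'
from cell import sense,capture
from h import *
s=sense();print(s['time_s'],s['tool_pos'],s['joints'].round(2)); E_(s,128,215,0)
for a in [(128,200,8),(128,185,14),(128,170,18),(128,164,18)]: E_(s,*a)
for n in("top","scene","wrist"):
  d=capture(n);cv2.imwrite(f"pics/{n}4.png",d["frame"][:,:,::-1])
E
```

```text
7.75 [ 717.66572834 -230.21546084  303.0466774 ] [-0.41  0.51  1.04 -0.    1.59 -0.31]
(128, 215, 0) [-0.04  0.6   0.25] [ 0.001 -0.005  0.006]
(128, 200, 8) [-1.37  0.72 -0.27] [-0.012 -0.143  0.006]
(128, 185, 14) [-2.45  0.83 -1.16] [-0.022 -0.248  0.006]
(128, 170, 18) [-3.2   0.9  -2.32] [-0.029 -0.317  0.006]
(128, 164, 18) [-3.2   0.9  -2.92] [-0.029 -0.317  0.006]
```

View pics/top4.png

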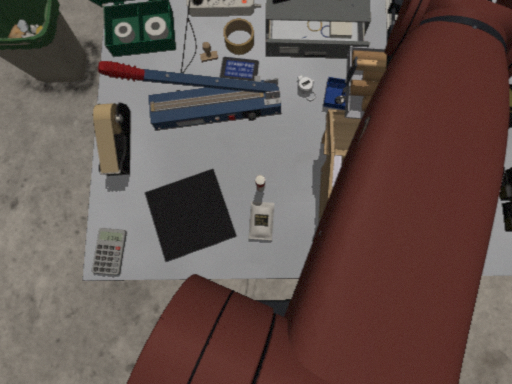

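View pics/scene4.png

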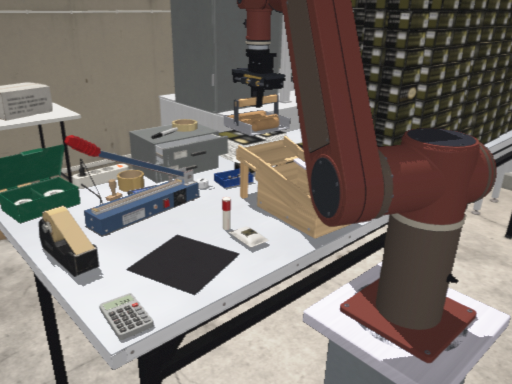

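View pics/wrist4.png

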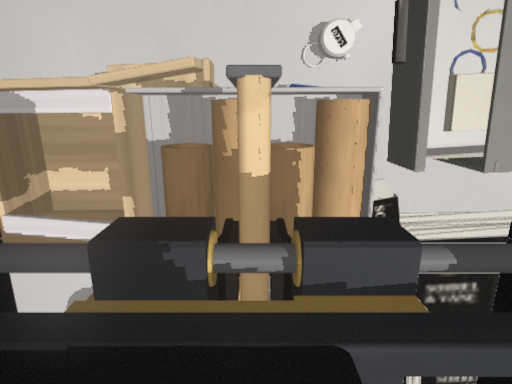

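```bash
python3 - <<'E'
from cell import sense,capture
from h import *
d=capture("wrist");s=sense()
im=cv2.resize(d["frame"][:,:,::-1],None,fx=1.5,fy=1.5,interpolation=cv2.INTER_CUBIC).copy()
def W(p,P): return np.array(P,float)@R.from_euler('z',p[2],degrees=True).as_matrix().T+np.array(p[:2]+[0])
dk=lambda x:140+(x-115)*.2126
so=[SX,SY,SYAW]
L=[[(x,sy*y,dk(x)) for x,y in((68,79.5),(68,57.5),(-89,57.5),(-89,79.5))] for sy in(1,-1)]
L+=[[(163,93,165),(163,-93,165)],[(169,93,165),(169,-93,165)]]
for l in L:
    q=(proj(d,W(so,l))+.5)*1.5-.5; cv2.polylines(im,[np.round(q).astype(int)],True,(0,0,255),1)
# tray in tool frame
T=R.from_quat(s["tool_rot"]); 
def tr(P,dy=1.5): # tray coords -> tool: tray z=-tool x, tray x=tool y, tray y=-tool z?
    P=np.array(P,float)+[0,dy,-88-2.5]
    A=np.c_[P[:,2]*-1,P[:,0],-P[:,1]]
    return T.apply(A)+s["tool_pos"]
print(np.round(tr([(0,0,0)]),1), 'axis y', T.apply([0,0,-1]).round(3))
for l in ([(77,81,35),(77,-81,35),(-77,-81,35),(-77,81,35)],[(0,80,100),(0,-80,100)]):
    q=(proj(d,tr(l))+.5)*1.5-.5; cv2.polylines(im,[np.round(q).astype(int)],True,(255,0,0),1)
cv2.imwrite("pics/w4o.png",im)
t=capture("top");cv2.imwrite("pics/t4m.png",cv2.resize(t["frame"][160:270,130:290,::-1],None,fx=5,fy=5,interpolation=cv2.INTER_CUBIC))
g=t["frame"].astype(int).sum(2);m=np.zeros(g.shape,np.uint8);m[165:265,140:242]=(g[165:265,140:242]<130);
n,lab,st,_=cv2.connectedComponentsWithStats(m);k=1+np.argmax(st[1:,4]);r=cv2.minAreaRect(np.argwhere(lab==k)[:,::-1].astype(np.float32));print(r,ray(t,r[0],4),ray(t,cv2.boxPoints(r),4).round(0).tolist())
E
```

```text
[[ 717.4 -225.3  213.6]] axis y [ 0.096  0.995 -0.001]
((189.049072265625, 214.7935791015625), (71.44798278808594, 74.02337646484375), 70.64100646972656) [[464.47315375 238.43973988   4.        ]] [[525.0, 368.0, 4.0], [592.0, 178.0, 4.0], [405.0, 112.0, 4.0], [343.0, 296.0, 4.0]]
```

View pics/w4o.png

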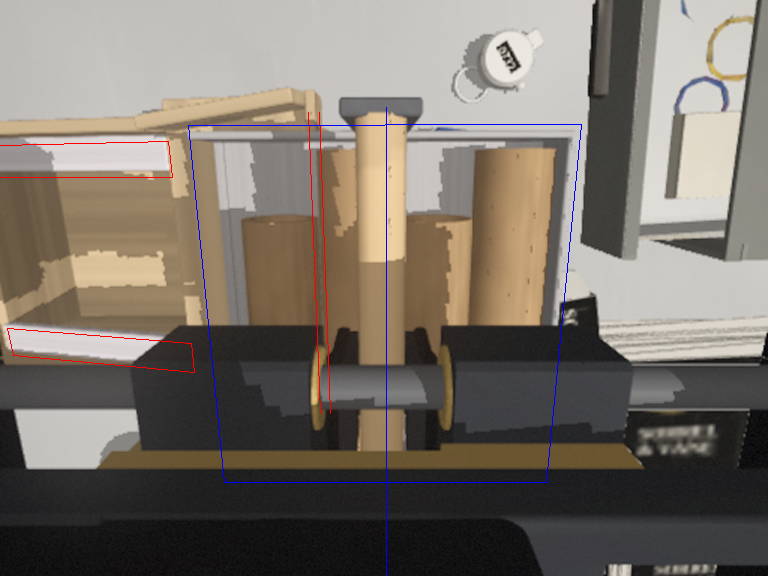

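```bash
sed -i 's/SX,SY,SYAW=.*/SX,SY,SYAW=513.15,-201.0,-5.41/' h.py; python3 - <<'E'
from cell import sense
from h import *
import pickle
w=pickle.load(open('w1.pkl','rb'))
r=ray(w,[(158,70),(353,70)],4);print(r.round(1)); e=r[0]-r[1]; u=-e/np.linalg.norm(e); v=np.array([-u[1],u[0],0]); print(np.linalg.norm(e),np.degrees(np.arctan2(u[1],u[0])), r.mean(0)-100*v)
s=sense()
for a in [(128,215,0),(128,200,8),(128,185,14),(128,170,18),(128,164,18)]: E_(s,*a,dy=-1)
E
```

```text
[[342.3 300.5   4. ]
 [525.3 365.5   4. ]]
194.21468783830005 19.541524906822104 [467.24489518 238.75380562   4.        ]
(128, 215, 0) [-0.05  0.5   0.11] [ 0.001 -0.003  0.002]
(128, 200, 8) [-1.38  0.63 -0.4 ] [-0.013 -0.142  0.002]
(128, 185, 14) [-2.46  0.73 -1.29] [-0.022 -0.247  0.002]
(128, 170, 18) [-3.21  0.8  -2.45] [-0.029 -0.316  0.002]
(128, 164, 18) [-3.21  0.8  -3.05] [-0.029 -0.316  0.002]
```

arm_command --increments '[{"dp":[-0.5,0.5,0],"angular":[-0.004,-0.05,0]},{"dp":[-1,0.6,-0.2],"angular":[-0.009,-0.1,0]},{"dp":[-1.5,0.6,-0.5],"angular":[-0.014,-0.15,0]},{"dp":[-2,0.7,-0.9],"angular":[-0.018,-0.2,0]},{"dp":[-2.5,0.7,-1.3],"angular":[-0.022,-0.25,0]}]'

```text
time_s: 8.5
tool_pos: [692.1, -217.9, 292.0]
tool_rot: [0.579, 0.407, -0.459, 0.537]
wrist_force: [-0.0, 0.2, -2.8]
width: 13.9
```

```bash
python3 - <<'E'
from cell import sense,capture
from h import *
s=sense();print(s['time_s'],s['tool_pos'],s['joints'].round(2),s['wrist_force'])
for a in [(128,185,14),(128,175,16),(128,164,18)]: E_(s,*a,dy=-1)
d=capture("wrist");cv2.imwrite("pics/w5.png",d["frame"][:,:,::-1])
d=capture("scene");cv2.imwrite("pics/s5.png",cv2.resize(d["frame"][80:240,180:400,::-1],None,fx=3.4,fy=3.4))
E
```

```text
8.5 [ 692.14058936 -217.91278852  292.04417721] [-0.45  0.25  1.42  0.09  1.24 -0.38] [-0.03842406  0.15334253 -2.79483002]
(128, 185, 14) [ 0.09 -0.11 -0.06] [-0.     0.006 -0.   ]
(128, 175, 16) [-0.28 -0.08 -0.88] [-0.003 -0.029 -0.   ]
(128, 164, 18) [-0.66 -0.04 -1.82] [-0.007 -0.064 -0.   ]
```

View pics/w5.png

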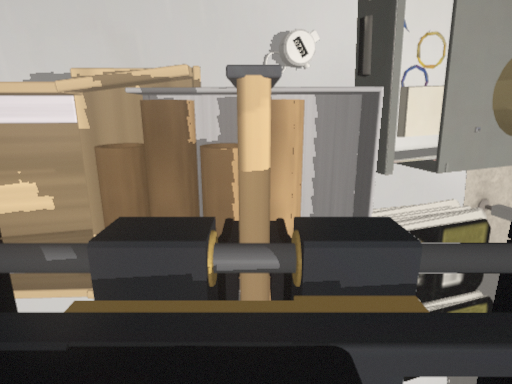

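View pics/s5.png

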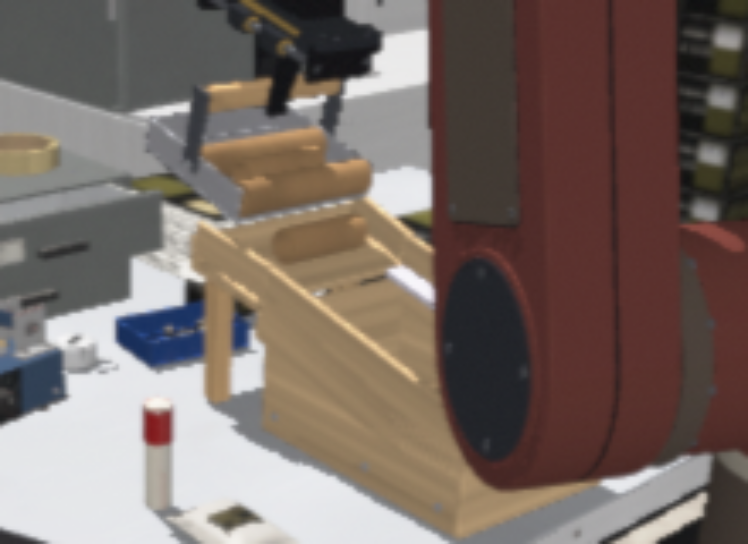

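arm_command --increments '[{"dp":[-0.2,-0.1,-0.6],"angular":[-0.002,-0.02,0]},{"dp":[-0.4,-0.1,-1.2],"angular":[-0.005,-0.04,0]},{"dp":[-0.7,0,-1.8],"angular":[-0.007,-0.065,0]}]'

```text
time_s: 8.9
tool_pos: [684.2, -217.4, 274.1]
tool_rot: [0.591, 0.389, -0.442, 0.552]
wrist_force: [-0.7, -0.2, -2.5]
width: 13.6
```

```bash
python3 - <<'E'
from cell import sense,capture
from h import *
s=sense();print(s['time_s'],s['tool_pos'],s['joints'].round(2),s['wrist_force'])
for a in [(128,164,18),(128,163,22),(128,162,26),(128,161,30),(128,161,36)]: E_(s,*a,dy=-1)
d=capture("wrist");cv2.imwrite("pics/w6.png",d["frame"][:,:,::-1])
d=capture("scene");cv2.imwrite("pics/s6.png",cv2.resize(d["frame"][80:240,180:400,::-1],None,fx=3.4,fy=3.4))
E
```

```text
8.9 [ 684.21473401 -217.43144321  274.1219901 ] [-0.47  0.2   1.52  0.12  1.13 -0.41] [-0.71309432 -0.18782723 -2.52051379]
(128, 164, 18) [ 0.13 -0.09 -0.03] [-0.    -0.001 -0.   ]
(128, 163, 22) [-0.64 -0.02  0.16] [-0.007 -0.071 -0.   ]
(128, 162, 26) [-1.43  0.06  0.3 ] [-0.013 -0.14  -0.   ]
(128, 161, 30) [-2.24  0.13  0.38] [-0.02 -0.21 -0.  ]
(128, 161, 36) [-3.47  0.25  0.54] [-0.03  -0.314 -0.   ]
```

View pics/w6.png

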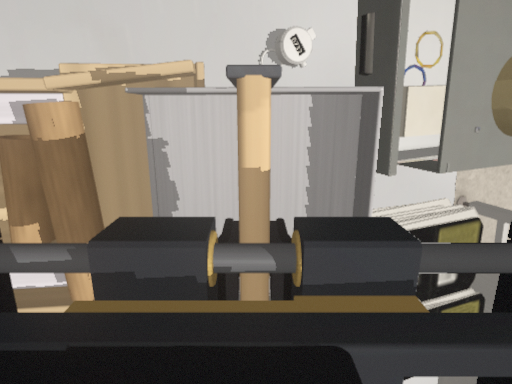

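View pics/s6.png

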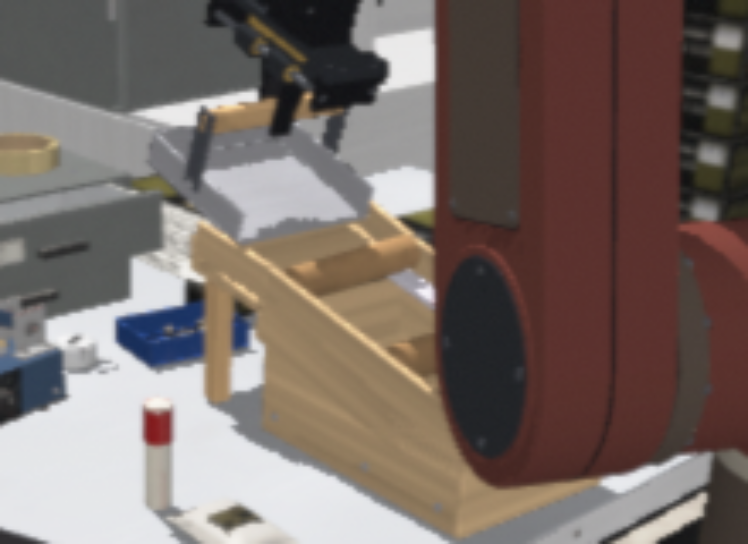

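arm_command --increments '[{"dp":[-0.6,0,0.2],"angular":[-0.007,-0.07,0]},{"dp":[-1.4,0,0.4],"angular":[-0.013,-0.14,0]},{"dp":[-2.2,0.1,0.5],"angular":[-0.02,-0.21,0]},{"dp":[-2.2,0.1,0.5],"angular":[-0.02,-0.21,0]},{"dp":[-2.2,0.1,0.5],"angular":[-0.02,-0.21,0]}]'

```text
time_s: 9.5
tool_pos: [661.4, -216.0, 278.7]
tool_rot: [0.628, 0.326, -0.383, 0.594]
wrist_force: [1.1, -0.3, -1.0]
width: 13.8
```

arm_command --increments '[{"dp":[0,0,0],"angular":[0,0,0]},{"dp":[0,0,0],"angular":[0,0,0]},{"dp":[0,0,0],"angular":[0,0,0]}]'

```text
time_s: 9.8
tool_pos: [662.1, -216.1, 279.3]
tool_rot: [0.628, 0.326, -0.383, 0.594]
wrist_force: [0.2, 0.2, -2.2]
width: 13.8
```

```bash
python3 - <<'E'
from cell import sense,capture
from h import *
s=sense();print(s['time_s'],s['tool_pos'],s['joints'].round(2),s['wrist_force'])
for a in [(128,164,18),(128,161,30),(140,220,0)]: E_(s,*a,dy=-1)
d=capture("wrist");cv2.imwrite("pics/w7.png",d["frame"][:,:,::-1])
d=capture("scene");cv2.imwrite("pics/s7.png",cv2.resize(d["frame"][80:240,180:400,::-1],None,fx=3.4,fy=3.4))
E
```

```text
9.8 [ 662.14306136 -216.14297956  279.27170782] [-0.53  0.03  1.75  0.27  0.9  -0.55] [ 0.20612955  0.24702767 -2.23975861]
(128, 164, 18) [ 2.34 -0.22 -0.54] [ 0.019  0.205 -0.001]
(128, 161, 30) [-0.03  0.01 -0.14] [-0.001 -0.004 -0.001]
(140, 220, 0) [ 6.69 -0.63  3.12] [ 0.048  0.518 -0.001]
```

View pics/w7.png

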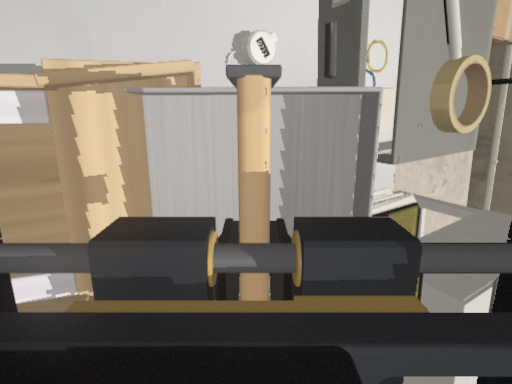

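View pics/s7.png

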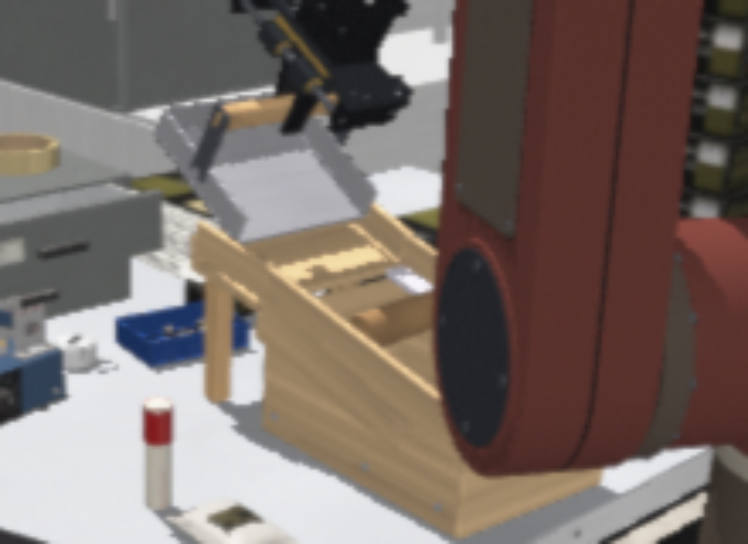

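arm_command --increments '[{"dp":[0.7,-0.1,1],"angular":[0.006,0.07,0]},{"dp":[2,-0.2,2],"angular":[0.016,0.17,0]},{"dp":[3.4,-0.3,3],"angular":[0.026,0.28,0]},{"dp":[4.8,-0.4,4],"angular":[0.036,0.39,0]},{"dp":[6,-0.5,5],"angular":[0.048,0.52,0]}]'

```text
time_s: 10.4
tool_pos: [722.4, -221.1, 330.6]
tool_rot: [-0.522, -0.477, 0.524, -0.475]
wrist_force: [1.0, -1.7, -2.5]
width: 13.4
```

```bash
python3 - <<'E'
from cell import sense,capture
from h import *
s=sense();print(s['time_s'],s['tool_pos'],s['joints'].round(2),s['wrist_force'])
d=delta([468,236.5,300],tgt(19.8),s);print(d[0].round(2),d[1].round(3))
d=capture("wrist");cv2.imwrite("pics/w8.png",d["frame"][:,:,::-1])
E
```

```text
10.4 [ 722.44137065 -221.13741779  330.58799361] [-0.4   0.52  0.99 -0.    1.64 -0.31] [ 0.9885732  -1.68793955 -2.45678727]
[-25.44  45.76  -3.06] [ 0.002 -0.004  0.44 ]
```

View pics/w8.png

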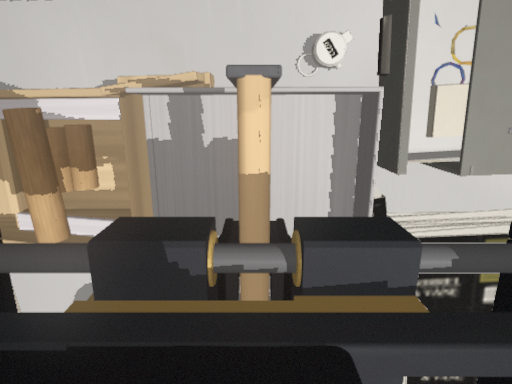

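arm_command --increments '[{"dp":[-1,1.8,0],"angular":[0,0,0.02]},{"dp":[-3,5.4,0],"angular":[0,0,0.05]},{"dp":[-5,9,0],"angular":[0,0,0.09]},{"dp":[-7,12.6,0],"angular":[0,0,0.13]},{"dp":[-9,16.2,0],"angular":[0,0,0.16]}]'

```text
time_s: 10.95
tool_pos: [635.1, -57.5, 326.5]
tool_rot: [0.48, 0.52, -0.486, 0.513]
wrist_force: [0.9, 0.6, -0.7]
width: 14.0
```

arm_command --increments '[{"dp":[-2,3.6,-0.5],"angular":[0,0,0.04]},{"dp":[-4,7.2,-1],"angular":[0,0,0.08]},{"dp":[-6,10.8,-1.5],"angular":[0,0,0.12]},{"dp":[-8,14.4,-2],"angular":[0,0,0.16]},{"dp":[-10,18,-2.5],"angular":[0,0,0.19]}]'

```text
time_s: 11.45
tool_pos: [533.0, 124.3, 301.5]
tool_rot: [0.428, 0.563, -0.434, 0.558]
wrist_force: [-0.9, -0.5, -1.7]
width: 13.9
```

```bash
python3 - <<'E'
from cell import sense,capture
from h import *
s=sense();print(s['time_s'],s['tool_pos'],s['joints'].round(2),s['wrist_force'])
d=delta([468,236.5,300],tgt(19.8),s);print(d[0].round(2),d[1].round(3))
d=capture("top");cv2.imwrite("pics/t9.png",cv2.resize(d["frame"][90:290,290:440,::-1],None,fx=3,fy=3,interpolation=cv2.INTER_CUBIC))
d=capture("scene");cv2.imwrite("pics/s9.png",cv2.resize(d["frame"][80:300,100:420,::-1],None,fx=2.4,fy=2.4))
E
```

```text
11.45 [532.99908379 124.27180909 301.5164131 ] [ 0.09  0.01  1.65 -0.    1.49 -0.18] [-0.94190482 -0.52446087 -1.74259133]
[-6.5  11.22 -0.15] [ 0.002 -0.011  0.085]
```

View pics/t9.png

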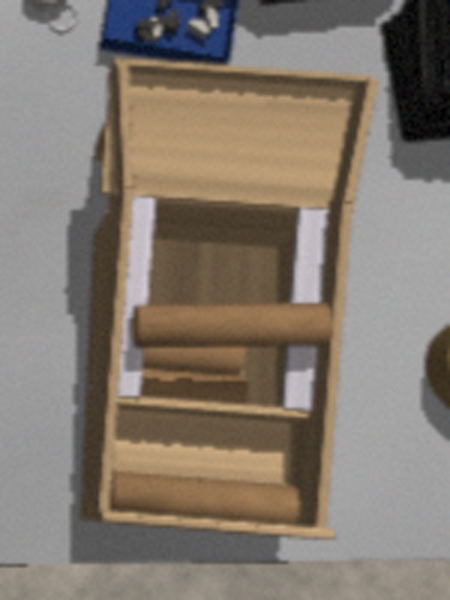

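View pics/s9.png

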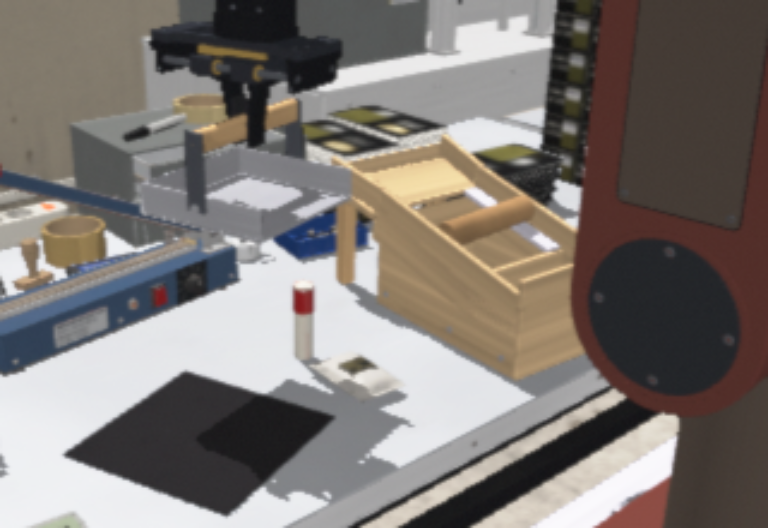

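arm_command --increments '[{"dp":[-1.8,3,-1],"angular":[0,0,0.03]},{"dp":[-3.4,6,-3],"angular":[0,0,0.06]},{"dp":[-5,8.8,-5],"angular":[0,-0.005,0.085]},{"dp":[-6.1,10.6,-7],"angular":[0,-0.01,0.085]},{"dp":[-6.5,11.2,-9],"angular":[0,-0.01,0.085]}]'

```text
time_s: 12.05
tool_pos: [464.7, 240.5, 210.6]
tool_rot: [0.405, 0.581, -0.405, 0.579]
wrist_force: [0.2, 1.1, -2.3]
width: 13.8
```

```bash
python3 - <<'E'
from cell import sense,capture
from h import *
s=sense();print(s['time_s'],s['tool_pos'],s['joints'].round(2),s['wrist_force'])
d=delta([468,236.5,95],tgt(19.8),s);print(d[0].round(2),d[1].round(3))
d=capture("wrist");cv2.imwrite("pics/w10.png",d["frame"][:,:,::-1])
r=ray(d,[(0,0)],4)
a=np.radians(19.3);u=np.array([np.cos(a),np.sin(a),0]);v=np.array([-u[1],u[0],0]);c=np.array([467.5,238,4])
print(proj(d,[c+100*u+100*v,c-100*u+100*v]).round(0))
E
```

```text
12.05 [464.7260536  240.53905566 210.62838529] [ 0.33  0.    1.83  0.    1.31 -0.03] [ 0.16380086  1.14146107 -2.30669675]
[  0.33  -0.4  -11.56] [-0.001 -0.002 -0.006]
[[355.  83.]
 [163.  81.]]
```

View pics/w10.png

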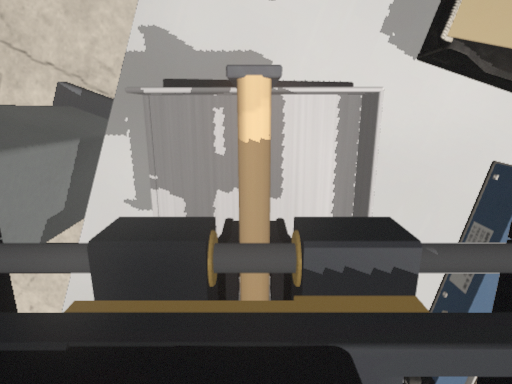

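arm_command --increments '[{"dp":[0.1,-0.1,-2.5],"angular":[0,0,0]},{"dp":[0.2,-0.3,-5.5],"angular":[0,0,0]},{"dp":[0.3,-0.4,-8],"angular":[0,0,0]},{"dp":[0.3,-0.4,-9.8],"angular":[0,0,0]},{"dp":[0.3,-0.4,-10.8],"angular":[0,0,0]}]'

```text
time_s: 12.6
tool_pos: [465.0, 235.0, 97.6]
tool_rot: [0.403, 0.582, -0.407, 0.577]
wrist_force: [-0.0, 0.5, -1.7]
width: 13.6
```

arm_command --increments '[{"dp":[0,0,-0.2],"angular":[0,0,0]},{"dp":[0,0,-0.4],"angular":[0,0,0]},{"dp":[0,0,-0.6],"angular":[0,0,0]},{"dp":[0,0,-0.6],"angular":[0,0,0]}]'

```text
time_s: 13.0
tool_pos: [465.7, 234.9, 94.5]
tool_rot: [0.403, 0.582, -0.407, 0.578]
wrist_force: [-7.8, -3.8, 11.6]
width: 13.6
```

arm_command --increments '[{"dp":[0,0,0],"angular":[0,0,0]},{"dp":[0,0,0],"angular":[0,0,0]}]'

```text
time_s: 13.2
tool_pos: [467.0, 235.3, 96.1]
tool_rot: [0.404, 0.581, -0.406, 0.578]
wrist_force: [-0.6, 0.2, -1.4]
width: 14.0
```

arm_command --hand 1 --increments '[{"dp":[0,0,0],"angular":[0,0,0]},{"dp":[0,0,0],"angular":[0,0,0]},{"dp":[0,0,0],"angular":[0,0,0]},{"dp":[0,0,0],"angular":[0,0,0]},{"dp":[0,0,0],"angular":[0,0,0]}]'

```text
time_s: 13.7
tool_pos: [466.9, 235.3, 96.0]
tool_rot: [0.404, 0.581, -0.406, 0.578]
wrist_force: [-1.1, -0.7, -0.4]
width: 45.7
```

arm_command --increments '[{"dp":[0,0,0],"angular":[0,0,0]},{"dp":[0,0,0.5],"angular":[0,0,0]},{"dp":[0,0,2],"angular":[0,0,0]},{"dp":[0,0,4],"angular":[0,0,0]},{"dp":[0,0,7],"angular":[0,0,0]}]'

```text
time_s: 14.2
tool_pos: [466.1, 235.1, 166.5]
tool_rot: [0.404, 0.581, -0.406, 0.578]
wrist_force: [0.4, 0.2, -1.3]
width: 83.7
```

arm_command --increments '[{"dp":[0,0,3],"angular":[0,0,0]},{"dp":[0,0,7],"angular":[0,0,0]},{"dp":[0,-4,11],"angular":[0,0,-0.1]},{"dp":[0,-8,11],"angular":[0,0,-0.2]},{"dp":[0,-12,11],"angular":[0,0,-0.3]}]'

```text
time_s: 14.7
tool_pos: [467.1, 114.0, 280.5]
tool_rot: [0.488, 0.512, -0.487, 0.512]
wrist_force: [0.4, -0.7, -0.1]
width: 86.8
```

```bash
python3 - <<'E'
from cell import sense,capture
from h import *
import pickle
s=sense();print(s['time_s'],s['tool_pos'],s['joints'].round(2),s['wrist_force'])
d=capture("top");cv2.imwrite("pics/t11.png",cv2.resize(d["frame"][90:290,130:440,::-1],None,fx=2.5,fy=2.5,interpolation=cv2.INTER_CUBIC))
d2=capture("scene");cv2.imwrite("pics/s11.png",cv2.resize(d2["frame"][80:300,100:420,::-1],None,fx=2.4,fy=2.4))
pickle.dump((d,d2),open('c11.pkl','wb'))
E
```

```text
14.7 [467.09778771 114.00556877 280.54426002] [ 0.07 -0.15  1.84  0.    1.45  0.03] [ 0.44061885 -0.71732087 -0.11118417]
```

View pics/t11.png

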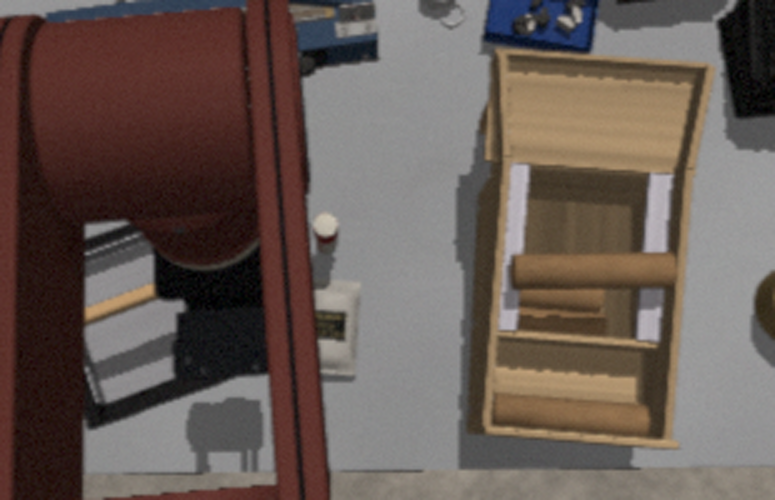

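View pics/s11.png

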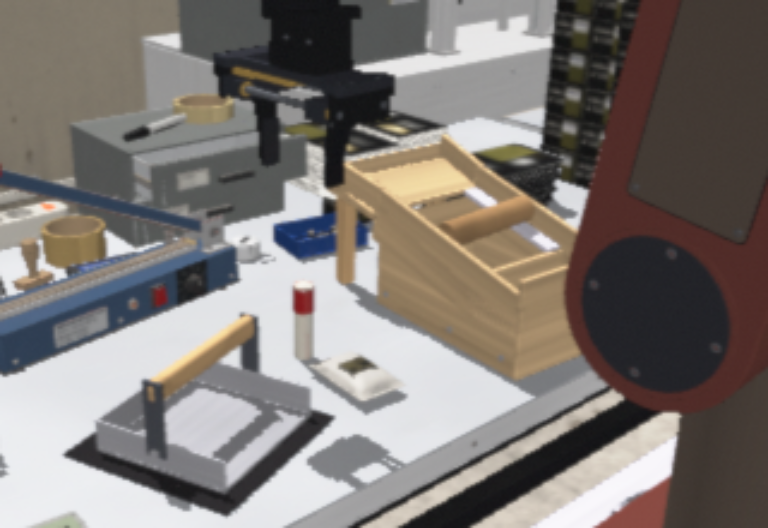

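```bash
python3 - <<'E'
from cell import sense
from h import *
s=sense()
a=np.radians(SYAW)
P=lambda x,y,z:[SX+x*np.cos(a)-y*np.sin(a),SY+x*np.sin(a)+y*np.cos(a),z]
d=delta(P(0,-60,290),tgt(SYAW),s);print(d[0].round(2),d[1].round(3))
E
```

```text
[  4.09 -37.21   1.14] [-0.    -0.003 -0.139]
```

arm_command --hand 0 --increments '[{"dp":[0.5,-4,0.2],"angular":[0,0,-0.02]},{"dp":[1,-8,0.4],"angular":[0,0,-0.05]},{"dp":[1.5,-12,0.6],"angular":[0,0,-0.07]},{"dp":[2,-16,0.8],"angular":[0,0,-0.08]},{"dp":[2.4,-20,1],"angular":[0,0,-0.1]}]'

```text
time_s: 15.3
tool_pos: [490.9, -89.4, 289.8]
tool_rot: [-0.513, -0.487, 0.514, -0.486]
wrist_force: [0.3, -0.1, 0.1]
width: 54.6
```

arm_command --increments '[{"dp":[0.4,-4,0],"angular":[0,0,-0.01]},{"dp":[0.8,-8,0],"angular":[0,0,-0.02]},{"dp":[1.2,-12,0],"angular":[0,0,-0.03]},{"dp":[1.6,-15.5,0],"angular":[0,0,-0.04]},{"dp":[1.7,-17,0],"angular":[0,0,-0.04]}]'

```text
time_s: 15.8
tool_pos: [508.2, -261.6, 290.4]
tool_rot: [-0.523, -0.476, 0.524, -0.475]
wrist_force: [-0.4, 0.5, 0.3]
width: 14.5
```

```bash
python3 - <<'E'
from cell import sense,capture
from h import *
s=sense();print(s['time_s'],s['tool_pos'],s['width'])
d=capture("wrist");cv2.imwrite("pics/w12.png",cv2.resize(d["frame"][:,:,::-1],None,fx=1.5,fy=1.5))
d=capture("top");cv2.imwrite("pics/t12.png",d["frame"][:,:,::-1])
E
```

```text
15.8 [ 508.16566326 -261.63182956  290.44295109] 14.518544922551861
```

View pics/w12.png

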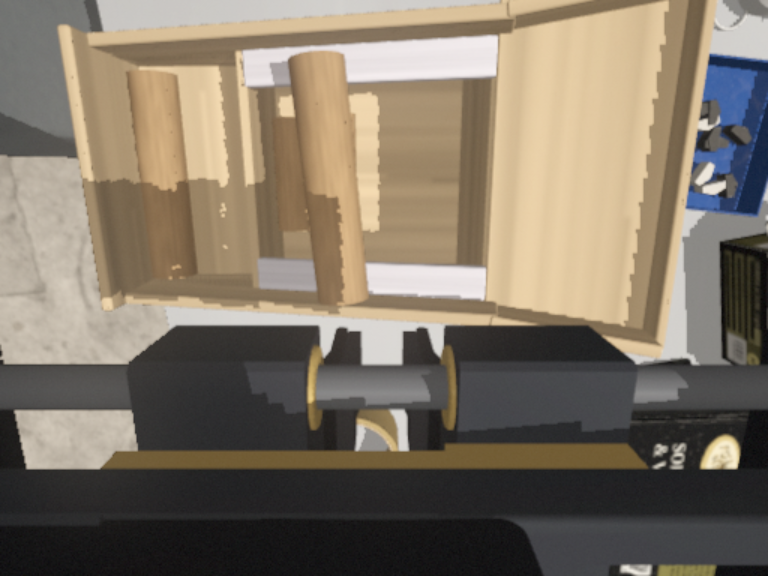

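View pics/t12.png

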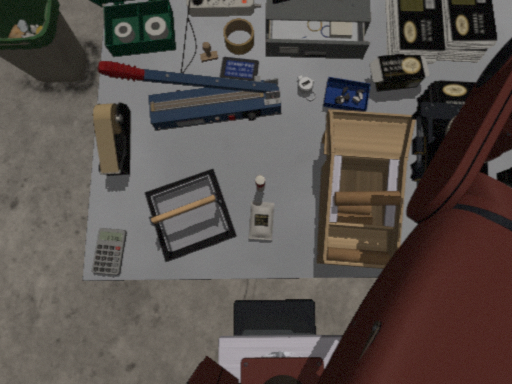

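```bash
cat >> h.py <<'E'
def P(x,y,z):
    a=np.radians(SYAW); return [SX+x*np.cos(a)-y*np.sin(a),SY+x*np.sin(a)+y*np.cos(a),z]
def toS(p):
    a=np.radians(SYAW); q=np.array(p)-[SX,SY,0]; return q@np.array([[np.cos(a),-np.sin(a),0],[np.sin(a),np.cos(a),0],[0,0,1]])
E
python3 - <<'E'
from cell import sense,capture
from h import *
d=capture("wrist"); s=sense()
px=(np.array([(320,55),(340,302),(153,72),(182,277)],float)+.5)/1.5-.5
print(toS(ray(d,px[:2],127)).round(0)); print(toS(ray(d,px[2:],62)).round(0))
for p in((35,-12,200),(35,-12,145)):
  e=delta(P(*p),tgt(SYAW),s);print(e[0].round(2),e[1].round(3))
E
```

```text
[[-37.  71. 127.]
 [-29. -80. 127.]]
[[-166.   74.   62.]
 [-162.  -78.   62.]]
[ 3.89  4.28 -9.  ] [-0.001 -0.002  0.001]
[  3.89   4.28 -14.5 ] [-0.001 -0.002  0.001]
```

arm_command --increments '[{"dp":[2,2.1,0],"angular":[0,0,0]},{"dp":[3.9,4.3,-2],"angular":[0,0,0]},{"dp":[3.9,4.3,-6],"angular":[0,0,0]},{"dp":[3.9,4.3,-10],"angular":[0,0,0]},{"dp":[3.9,4.3,-12],"angular":[0,0,0]}]'

```text
time_s: 16.45
tool_pos: [545.5, -212.2, 166.4]
tool_rot: [-0.522, -0.479, 0.523, -0.474]
wrist_force: [-0.7, 0.7, -0.5]
width: 0.4
```

arm_command --increments '[{"dp":[0,0,-1],"angular":[0,0,0]},{"dp":[0,0,-2],"angular":[0,0,0]},{"dp":[0,0,-3],"angular":[0,0,0]},{"dp":[0,0,-3],"angular":[0,0,0]}]'

```text
time_s: 16.85
tool_pos: [545.3, -211.7, 135.9]
tool_rot: [-0.522, -0.48, 0.523, -0.474]
wrist_force: [0.0, -0.2, -0.8]
width: 0.2
```

```bash
python3 - <<'E'
from cell import sense,capture
from h import *
d=capture("wrist"); s=sense();print(s['time_s'],s['tool_pos'],toS(s['tool_pos']),s['width'],s['wrist_force'])
cv2.imwrite("pics/w13.png",cv2.resize(d["frame"][:,:,::-1],None,fx=1.5,fy=1.5))
E
```

```text
16.9 [ 545.65020443 -212.11682595  136.75193073] [ 33.40355043  -8.00311977 136.75193073] 0.26818385228202574 [ 0.42058265  0.77759912 -0.40356977]
```

View pics/w13.png

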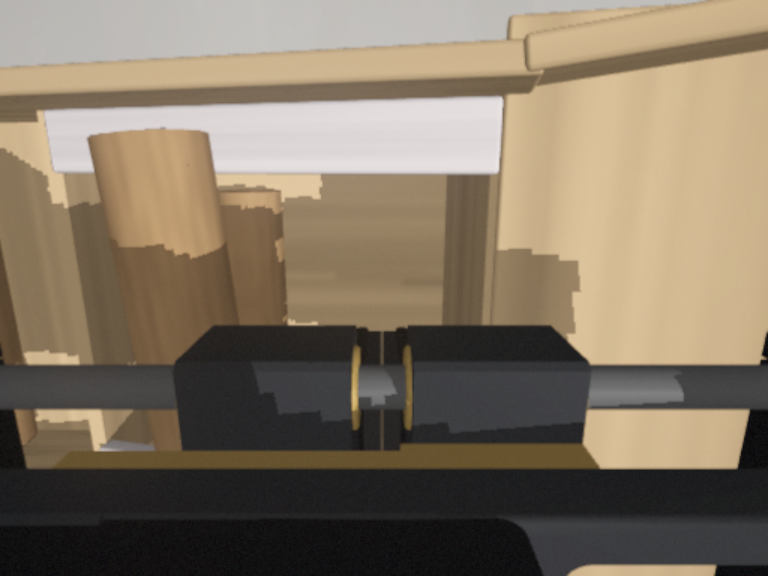

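arm_command --increments '[{"dp":[-1,0.1,0],"angular":[0,0,0]},{"dp":[-2,0.2,0],"angular":[0,0,0]},{"dp":[-3,0.3,0],"angular":[0,0,0]},{"dp":[-4,0.4,0],"angular":[0,0,0]},{"dp":[-5,0.5,0],"angular":[0,0,0]}]'

```text
time_s: 17.4
tool_pos: [494.7, -207.1, 137.0]
tool_rot: [-0.522, -0.479, 0.523, -0.474]
wrist_force: [-0.5, -0.5, -0.1]
width: 0.7
```

```bash
python3 - <<'E'
from cell import sense,capture
from h import *
d=capture("wrist"); s=sense();print(s['time_s'],s['tool_pos'],toS(s['tool_pos']),s['width'],s['wrist_force'])
cv2.imwrite("pics/w14.png",cv2.resize(d["frame"][:,:,::-1],None,fx=1.5,fy=1.5))
E
```

```text
17.45 [ 493.39138829 -206.78532823  136.61424492] [-19.12514474  -7.62244044 136.61424492] 0.6707446618760601 [ 0.363306    0.39240156 -1.13151566]
```

View pics/w14.png

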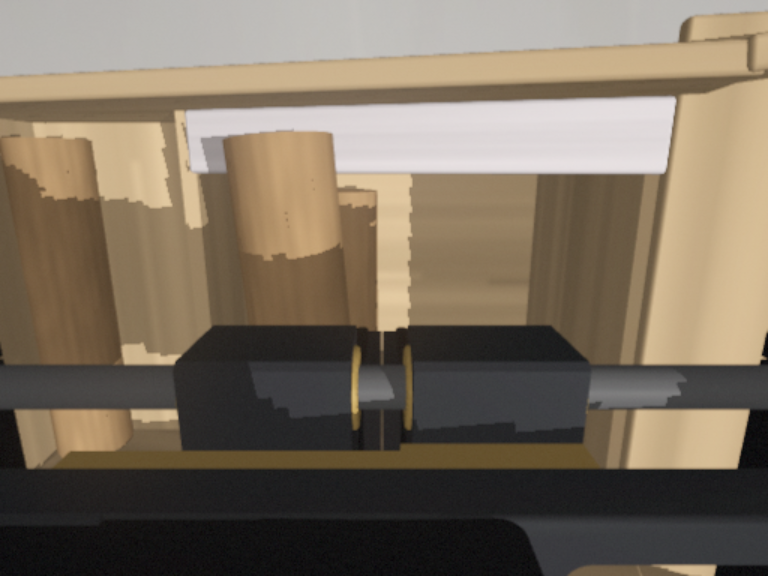

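arm_command --increments '[{"dp":[-0.8,0.1,-0.1],"angular":[0,0,0]},{"dp":[-1.6,0.2,-0.3],"angular":[0,0,0]},{"dp":[-2.4,0.2,-0.5],"angular":[0,0,0]},{"dp":[-3.2,0.3,-0.7],"angular":[0,0,0]}]'

```text
time_s: 17.85
tool_pos: [460.8, -203.8, 129.4]
tool_rot: [-0.522, -0.48, 0.523, -0.473]
wrist_force: [0.6, 0.4, -0.1]
width: 0.5
```

```bash
python3 - <<'E'
from cell import sense,capture
from h import *
d=capture("wrist"); s=sense();print(s['time_s'],s['tool_pos'],toS(s['tool_pos']),s['width'],s['wrist_force'])
cv2.imwrite("pics/w15.png",cv2.resize(d["frame"][:,:,::-1],None,fx=1.5,fy=1.5))
E
```

```text
17.9 [ 459.48347999 -203.29755553  128.73377942] [-53.21084552  -7.34711173 128.73377942] 0.7069064505637547 [-0.33875725 -0.14123465 -0.43870033]
```

View pics/w15.png

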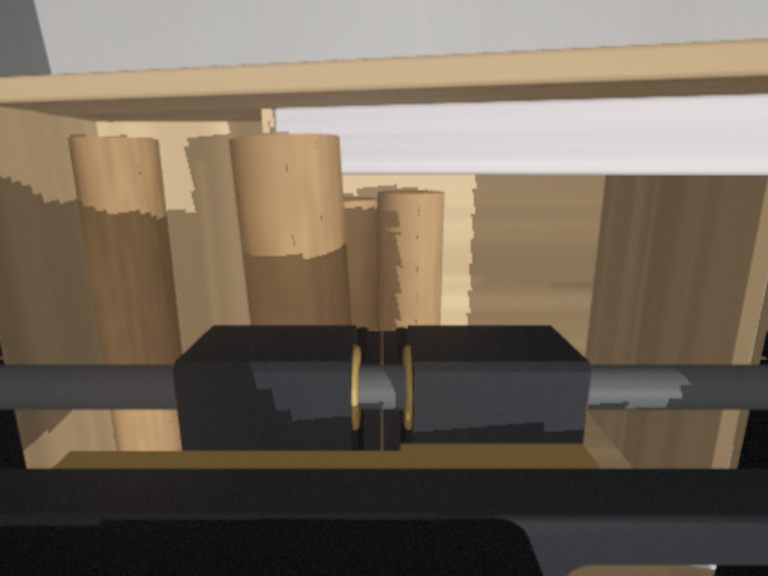

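arm_command --increments '[{"dp":[-0.8,0.1,-0.1],"angular":[0,0,0]},{"dp":[-1.6,0.2,-0.2],"angular":[0,0,0]},{"dp":[-2.4,0.2,-0.3],"angular":[0,0,0]},{"dp":[-3.2,0.3,-0.3],"angular":[0,0,0]}]'

```text
time_s: 18.3
tool_pos: [426.7, -200.2, 125.5]
tool_rot: [-0.521, -0.48, 0.524, -0.473]
wrist_force: [0.2, -0.1, -0.0]
width: 0.5
```

```bash
python3 - <<'E'
from cell import sense,capture
from h import *
d=capture("wrist"); s=sense();print(s['time_s'],s['tool_pos'],toS(s['tool_pos']),s['width'],s['wrist_force'])
cv2.imwrite("pics/w16.png",cv2.resize(d["frame"][:,:,::-1],None,fx=1.5,fy=1.5))
E
```

```text
18.35 [ 425.71666318 -199.89695896  125.33820003] [-87.14786415  -7.14526843 125.33820003] 0.589859235070853 [ 0.3686016   0.43685118 -1.09761015]
```

View pics/w16.png

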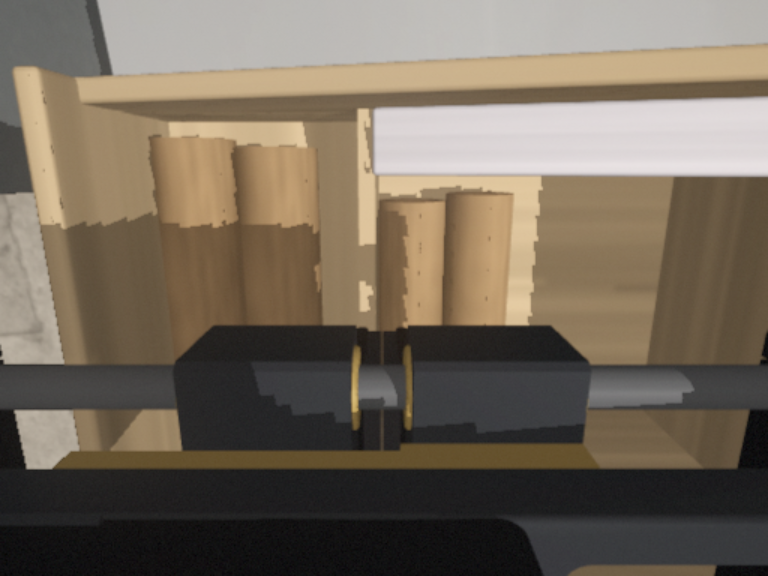

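Both long cores lie side by side in the end bay and both short ones are on the short bay floor. I'll lift clear and check.

arm_command --increments '[{"dp":[0.5,0,1],"angular":[0,0,0]},{"dp":[0.5,0,4],"angular":[0,0,0]},{"dp":[0.5,0,8],"angular":[0,0,0]},{"dp":[0.5,0,12],"angular":[0,0,0]},{"dp":[0.5,0,16],"angular":[0,0,0]}]'

```text
time_s: 18.85
tool_pos: [431.1, -199.8, 288.1]
tool_rot: [-0.521, -0.48, 0.524, -0.473]
wrist_force: [-0.1, -0.1, 0.2]
width: 0.6
```

arm_command --increments '[{"dp":[0,-4,1],"angular":[0,0,0]},{"dp":[0,-8,1],"angular":[0,0,0]},{"dp":[0,-12,1],"angular":[0,0,0]},{"dp":[0,-16,1],"angular":[0,0,0]},{"dp":[0,-20,1],"angular":[0,0,0]}]'

```text
time_s: 19.35
tool_pos: [431.5, -401.7, 299.3]
tool_rot: [-0.521, -0.48, 0.523, -0.473]
wrist_force: [0.1, -0.2, -0.3]
width: 0.4
```

```bash
python3 - <<'E'
from cell import sense,capture
from h import *
s=sense();print(s['time_s'],s['tool_pos'],s['wrist_force'])
d=capture("top");cv2.imwrite("pics/t17.png",cv2.resize(d["frame"][90:290,130:440,::-1],None,fx=2.5,fy=2.5,interpolation=cv2.INTER_CUBIC))
d2=capture("scene");cv2.imwrite("pics/s17.png",cv2.resize(d2["frame"][80:300,100:420,::-1],None,fx=2.4,fy=2.4))
E
```

```text
19.35 [ 431.52888386 -401.68565793  299.27223802] [ 0.05392866 -0.16693772 -0.28124471]
```

View pics/t17.png

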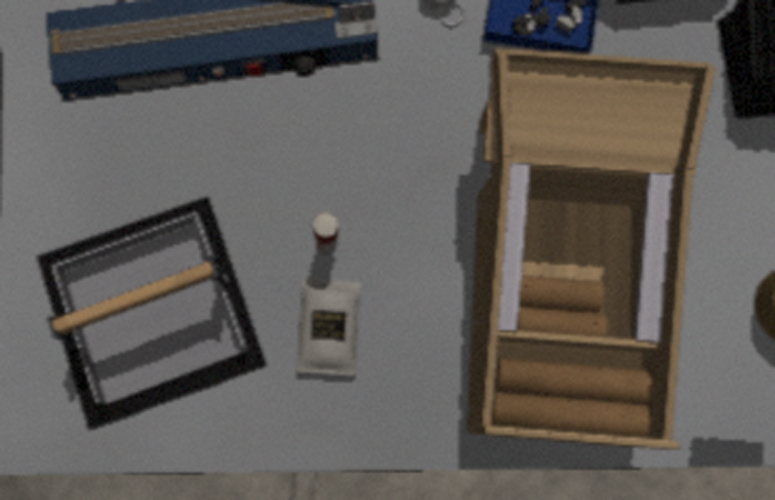

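View pics/s17.png

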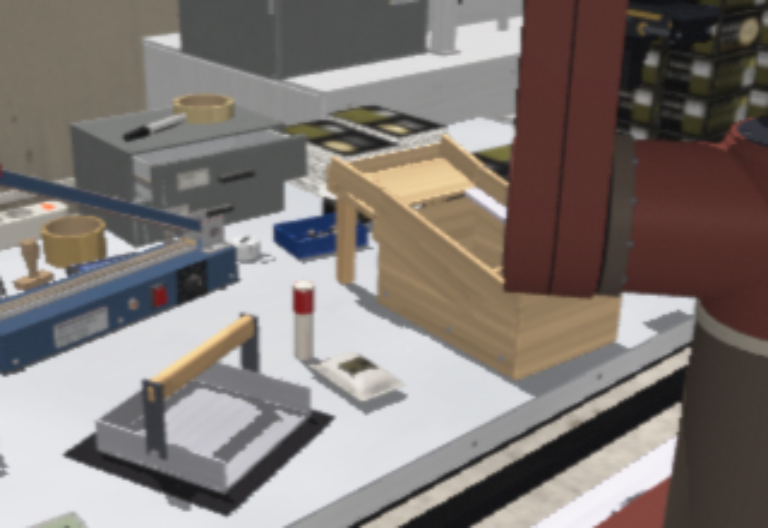

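```bash
python3 -c "
from cell import ticket
print(ticket.close_job())"
```

```text
the job is handed in; nothing more can be done
None
```

I carried the tray level to the board, tipped it over the landing and set it back flat on its mat. One long core needed a push. I handed the job in at about 19.5 s of the 62 s; the hand-in gave no verdict.

- **Tipping:** the cores rolled out earlier than the 24 degrees you gave. The first left at or just before 14 degrees and the tray was empty by 18. I then tipped to 30 degrees and held it there for about half a second, with the lip about 20 mm above the deck by my estimate.
- **Stuck long core:** one long core stopped askew on the ledges against a side board. After setting the tray down, I pushed the core gently downhill with the closed fingers until it dropped into the end bay.
- **Final check:** the last top view shows both short cores lying on the short bay floor and both long cores side by side in the end bay. In the last pictures the tray is flat and within about 5 mm of the mat's middle, the glue stick and pouch have not visibly moved, and the arm is clear of everything.
- **Disagreement:** the top camera put the tray and sorter about 4 mm further to the robot's right (-y) than the wrist camera did. I used the wrist camera's values.

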